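# Rub down the blue tape on the drawing board

## Robot

A 7-joint arm with a two-finger parallel gripper is mounted at the origin on the work surface. World frame = base frame: x ahead of the robot, y to its left, z up, the work surface at z = 0. Lengths are in m, angles in rad, forces in N, time in s.
With the tool pointing down it reaches from about 0.4 to 0.925 m from the base axis. Payload 5.6 kg.
Tool frame: the origin (TCP) lies at the very end of the fingers, on their centre line; the grasp point (between the pads) lies 19 mm behind it; x points along the fingers, y is the direction in which the jaws open and shut, and the axes are right-handed (so a half turn about x gives the same grasp; the last joint's range is limited). The gripper opens to 85 mm and grips with 20 to 120 N. Pads are 22 mm wide; open, the fingers measure 114 mm over their backs; the gripper's body (76 mm by 85 mm) begins 54 mm behind the grasp point. The pads swing forward as they close: fully open they stand 13 mm farther back than shut.
Start: joints at [1.202, 0.468, -0.012, 1.603, 0.006, 1.071, -0.056], TCP at [0.208, -0.616, 0.231] pointing down, gripper open.
Joint ranges: [-2.53, 2.53], [-0.31, 2.02], [-1.57, 1.55], [0.28, 2.44], [-1.29, 4.43], [0.15, 1.84], [-2.92, 2.92]. Speed limits (rad/s): [2.57, 2.57, 3.14, 3.14, 3.14, 3.14, 3.14].

## Interface

Orientations are given as [roll, pitch, yaw] about the fixed x, y, z axes, in that order (R = Rz(yaw) Ry(pitch) Rx(roll)).
In Python, from cell import arm gives the robot as it stands.
- The arm moves only by the shell command python3 -m crank 'ROWS'. ROWS is JSON, a list of rows, each an object of numbers: "x", "y", "z": the shift along the tool's x, y, z in cm; "rx", "ry", "rz": the turn, a rotation vector about the tool's x, y, z in rad; "jaw": the opening, from -1 (shut) to 1 (fully open). A call has 1 to 10 rows; each row is the pose to reach, as a shift and turn from the pose commanded when the call began, along the tool's axes at that moment; what a row does not reach only later rows make up. A row lasts 1/12 s, in which the tool goes at most 41.7 mm and 7.16 degrees, less where a joint would pass 70% of its speed; a pose out of reach is approached as far as the arm can. A call with a gripper value outside its range is refused whole. The fingers move at their own pace and stop on an object; the grip force is fixed at half the most. Time passes only in rows, so rows that repeat a pose let the fingers close. It gives the time, the measured TCP pose, the force and the opening at its end, in the units of the state.
- arm.get_state(): the state, without advancing time (a new reading comes with each control period).
- arm.read_camera(name): name is "scene" or "top" or "wrist"; returns the picture (480x640x3 uint8, blue, green, red); there is no depth.
- arm.calibration(name): a dict with "fx", "fy", "cx", "cy" (pixels), "R" (3x3) and "t" (3): a world point X has camera coordinates R X + t; the wrist camera has in their place "mount" (4x4, takes a point from camera to tool coordinates, whose origin is the TCP and whose axes are the tool frame's). Camera axes: x right, y down, z forward; pixel columns grow to the right and rows downward; lengths in m; the calibration is good to about 2 mm. A picture is of the moment at which its call begins: read the wrist's pose just before it. calibration takes no time and is no camera call.
- arm.job_done(): hands the job in, once; it reports no verdict.
The state is a dict: "t": time; "q": joint angles; "qd": joint speeds; "joint_torque": joint torques, N m; "tcp_pos": TCP position; "ee_rot": TCP orientation; "force": force on the tool from outside, world axes, zero at the start; "torque": the same for the moment, N m; "finger_gap": finger opening in m.
Only numpy, scipy, OpenCV 4.12 (cv2) and the standard library are available. Lean on these libraries where they do the work, as an engineer would, in place of code of your own. Each camera call takes 0.05 s, during which the arm holds its last target. There are 200 camera calls.

## Task

The strip of blue tape along one side of the paper has only been laid on: rub it down with your fingertips, starting on the end nearest the board's hand slot and running lightly along the whole strip to its other end, so that the trapped air is driven out. Keep off the pencil drawing, do not drag or lift the board, and leave the eraser, roll of tape, bottle and glass where they are.

Things in the scene. Friction and masses are not known exactly. Their poses are not given: they have to be found in the camera images.
- board: brown drawing board, 360 x 280 x 9 mm, 1.1 kg, loose, turned any way, level on four soft rubber feet 12 mm high; the strip sinks 1.5 to 2 mm under 6 N. Origin: centre of its underside; x runs along its long side towards the hand slot (28 x 100 mm, 150 mm from the origin); y points to the side with the blue strip; z up. A white sheet, 210 (x) by 148 (y) mm, is taped down on it
- drawing: the pencil drawing: the middle 170 mm (board x) by 90 mm (board y) of the sheet, fixed to the board, its surface about 22 mm above the table. Origin: its centre, on the board's top face. The sheet is held on all four sides by strips of tape 25 mm wide: three cream, one blue
- tape_start: the first 20 mm of the blue strip, at the end nearest the hand slot. The whole strip is 236 mm long and 25 mm wide, straight, along the board's long side, its centre line 76.5 mm from the board's centre; rigid, stuck to the board, 1.5 mm thick, its top 22.5 mm above the table. Origin: the middle of this length, at the board's top face 21 mm above the table; axes as the board's
- tape_1: a 41.5 mm length of the blue strip, running from 50 to 91.5 mm from the end nearest the hand slot. Origin: the middle of this length, at the board's top face 21 mm above the table; axes as the board's
- tape_2: a 41.5 mm length of the blue strip, running from 91.5 to 133 mm from the end nearest the hand slot. Origin: the middle of this length, at the board's top face 21 mm above the table; axes as the board's
- tape_3: a 41.5 mm length of the blue strip, running from 133 to 174.5 mm from the end nearest the hand slot. Origin: the middle of this length, at the board's top face 21 mm above the table; axes as the board's
- tape_4: a 41.5 mm length of the blue strip, running from 174.5 to 216 mm from the end nearest the hand slot. Origin: the middle of this length, at the board's top face 21 mm above the table; axes as the board's
- tape_end: the last 20 mm of the blue strip, at the end farthest from the hand slot. Origin: the middle of this length, at the board's top face 21 mm above the table; axes as the board's
- eraser: white eraser in a green sleeve, 54 x 23 x 12.5 mm, lying loose on the drawing. Origin: centre of its underside
- tape_roll: part-used roll of blue tape lying flat on the table, 88 mm across, 25 mm high. Origin: centre of its underside
- bottle: small green glass bottle with a white cap, 42 mm across, 75 mm high, standing on the table. Origin: centre of its underside
- water_glass: empty clear glass, 76 mm across at the rim, 85 mm high, standing on the table. Origin: centre of its underside
Things that resemble listed ones, but are neither listed nor needed, are in the scene too. Several things have the shape of the water_glass; the one meant has the colours described above. Several things have the shape of the bottle; the one meant has the colours described above.

How it is judged:
By the outcome, as a careful person would: the job done as asked, in the order asked, and still so for the second after the job is handed in, with the robot touching nothing.
It also fails if it takes over 38 s, if anything falls off the work surface, if the arm or the gripper's body presses on something with over 40 N, if the wrist force passes 120 N, or if a joint passes its speed limit or range.

## Working session

There is one attempt and no reset: what is moved stays moved. The work goes in short steps, Python scripts to look and compute and a shell command to move; the robot and the scene stay as the last step left them, time stands still between calls to the robot, and variables do not carry over. Pictures are saved under pics/ and viewed, about 8 in all and at most 12, crops included, and the job is handed in when it is done.

```bash
mkdir -p pics; ls
python3 - <<'E'
from cell import arm
import cv2
s=arm.get_state()
for k in s: print(k,s[k])
for n in("top","scene"):
    cv2.imwrite(f"pics/{n}0.png",arm.read_camera(n)); print(n,arm.calibration(n))
print(arm.calibration("wrist"))
E
```

```text
pics
t 0.0
q [ 1.20199651  0.46840695 -0.01159047  1.60367265  0.00599585  1.07140795
 -0.05634959]
qd [-1.56518990e-03  3.63728157e-04  8.02533544e-04 -1.57700088e-03
  3.95709270e-04 -7.99245274e-04 -8.33273174e-05]
joint_torque [ 1.38551190e-03 -5.32392561e+01  2.20053527e-02 -2.51308894e+01
  1.14130499e-02  7.44630554e-03  2.45263931e-05]
tcp_pos [ 0.20778245 -0.6152738   0.23029872]
ee_rot [-1.50065961  1.56893581  1.96660654]
force [ 0.59058004 -0.01495211 -0.75082425]
torque [0.01822653 0.0048612  0.00580412]
finger_gap 0.08566875647922616
top {'fx': 565.511924087406, 'fy': 565.511924087406, 'cx': 330.3743772201026, 'cy': 240.68500834617657, 'R': array([[ 0.02765575, -0.9995138 , -0.01439874],
       [-0.98975833, -0.02536208, -0.14048208],
       [ 0.1400486 ,  0.01813641, -0.98997852]]), 't': array([0.02860542, 0.55381764, 1.46944433])}
scene {'fx': 515.0510000583781, 'fy': 515.0510000583781, 'cx': 316.32617578284646, 'cy': 244.07689289600532, 'R': array([[ 0.61934163,  0.78512005, -0.00156616],
       [ 0.43628481, -0.34582018, -0.83070089],
       [-0.65274153,  0.51380435, -0.55671679]]), 't': array([-0.35729082, -0.19683367,  1.54890957])}
{'fx': 343.9695936850193, 'fy': 343.9695936850193, 'cx': 319.9432041940821, 'cy': 241.05883324237595, 'mount': array([[-2.71346767e-04, -3.20580035e-01,  9.47221393e-01,
        -1.42109821e-01],
       [ 9.99999955e-01, -2.06416443e-04,  2.16605923e-04,
        -3.94745065e-04],
       [ 1.26082536e-04,  9.47221409e-01,  3.20580077e-01,
        -8.27536625e-02],
       [ 0.00000000e+00,  0.00000000e+00,  0.00000000e+00,
         1.00000000e+00]])}
```

View pics/top0.png

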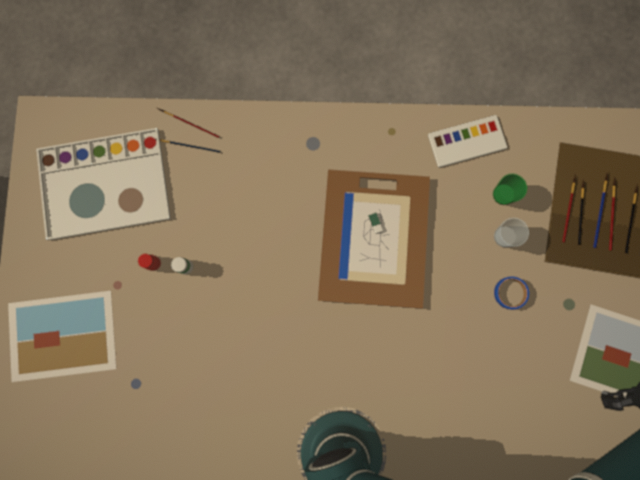

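View pics/scene0.png

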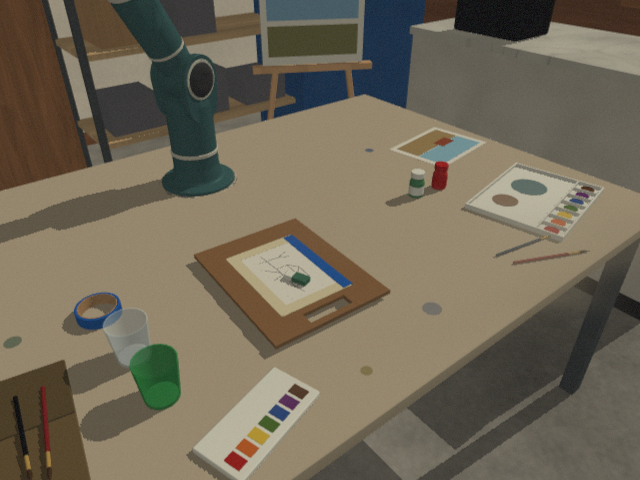

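The top view shows the board at about (375,238), its slot at (378,184) on the far side, and the blue strip from (349,195) to (344,278). The only other blue item, the ring at (513,293), is the tape roll. I'll measure the strip and confirm it in a crop.

```bash
cat > h.py <<'E'
from cell import arm
import numpy as np, cv2
from scipy.spatial.transform import Rotation as Ro
def cam(n,s=None):
    c=arm.calibration(n); K=np.array([[c['fx'],0,c['cx']],[0,c['fy'],c['cy']],[0,0,1]])
    if n=="wrist":
        T=np.eye(4);T[:3,:3]=Ro.from_euler('xyz',s['ee_rot']).as_matrix();T[:3,3]=s['tcp_pos']
        M=np.linalg.inv(T@c['mount']); return K,M[:3,:3],M[:3,3]
    return K,c['R'],c['t']
def ray(C,px,z):
    K,R,t=C; px=np.atleast_2d(px).astype(float)
    d=(R.T@np.linalg.inv(K)@np.c_[px,np.ones(len(px))].T).T; o=-R.T@t
    return o+d*((z-o[2])/d[:,2])[:,None]
def proj(C,X):
    K,R,t=C; p=(K@(R@np.atleast_2d(X).T+t[:,None])).T; return p[:,:2]/p[:,2:]
def blue(im):
    h=cv2.cvtColor(im,cv2.COLOR_BGR2HSV); m=cv2.inRange(h,(100,120,40),(125,255,255))
    n,l,st,ce=cv2.connectedComponentsWithStats(m)
    return m,l,st
E
python3 - <<'E'
from h import *
for n,box in(("top",(310,160,130,150)),("scene",(190,210,200,130))):
    im=cv2.imread(f"pics/{n}0.png"); m,l,st=blue(im)
    x,y,w,h=box
    ids=[i for i in range(1,len(st)) if x<st[i,0]<x+w and y<st[i,1]<y+h]
    i=max(ids,key=lambda i:st[i,4]); ys,xs=np.nonzero(l==i)
    C=cam(n); P=ray(C,np.c_[xs,ys],.0225)[:,:2]
    r=cv2.minAreaRect(P.astype(np.float32)*1000); print(n,st[i],r); print(cv2.boxPoints(r))
    print("centroid",P.mean(0))
    if n=="top":cv2.imwrite("pics/crop.png",cv2.resize(im[y:y+h,x:x+w],None,fx=4,fy=4,interpolation=2))
s=arm.get_state()
print(ray(cam("top"),[[329,170],[433,178],[429,308],[318,300]],.021))
E
```

```text
top [339 194  14  84 613] ((571.5701904296875, 2.7253665924072266), (19.829204559326172, 228.30419921875), 87.20056915283203)
[[457.0701    -1.602232]
 [685.1018   -12.752575]
 [686.0703     7.052965]
 [458.03857   18.203308]]
centroid [0.57093802 0.00285083]
scene [285 235  67  52 598] ((571.789306640625, 1.7729835510253906), (22.641103744506836, 231.1412811279297), 86.98143768310547)
[[455.7829     -3.4459715]
 [686.60345   -15.617751 ]
 [687.7957      6.9919386]
 [456.97516    19.16372  ]]
centroid [0.58045325 0.00106553]
[[ 0.75157126  0.05289287  0.021     ]
 [ 0.73582922 -0.23228962  0.021     ]
 [ 0.38209607 -0.22251298  0.021     ]
 [ 0.39519575  0.07220639  0.021     ]]
```

View pics/crop.png

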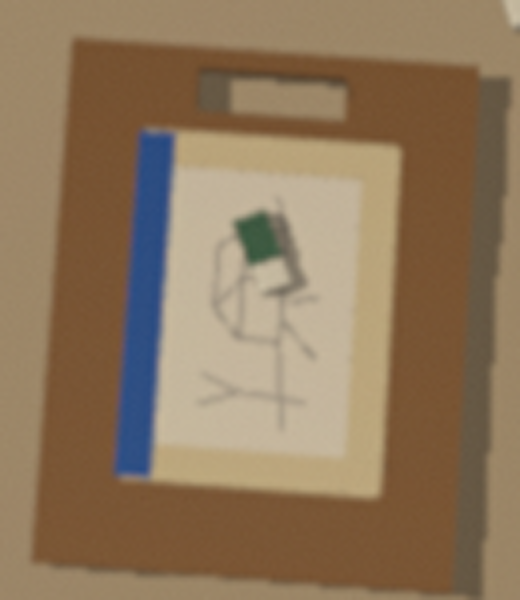

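Run:
```python
from h import *
s=arm.get_state(); R=Ro.from_euler('xyz',s['ee_rot']); print(R.as_matrix().round(4))
u=np.array([np.cos(-.0515),np.sin(-.0515),0]); c=np.array([.5717,.0023,.0225])
tgt=c+.109*u; tgt[2]=.09
d=tgt-s['tcp_pos']; print("target",tgt,"end",c-.111*u)
print("shift tool cm",R.inv().apply(d)*100)
x=np.array([0,0,-1.])
for y in(u,-u):
    G=Ro.from_matrix(np.c_[x,y,np.cross(x,y)]); print("rotvec",(R.inv()*G).as_rotvec())
```

```text
[[-6.000e-04  3.200e-01 -9.474e-01]
 [ 1.500e-03 -9.474e-01 -3.200e-01]
 [-1.000e+00 -1.600e-03  1.000e-04]]
target [ 0.68055548 -0.00331102  0.09      ] end [0.46084717 0.00801397 0.0225    ]
shift tool cm [ 14.10451776 -42.83634958 -64.37397116]
rotvec [-1.19359756e+00 -8.85254320e-04  1.49322746e-03]
rotvec [1.94799432e+00 1.65581491e-03 9.81643681e-04]
```

```bash
python3 -m crank '[{"y":-42.8,"z":-64.4,"rx":-1.194,"jaw":-1},{"y":-42.8,"z":-64.4,"rx":-1.194,"jaw":-1},{"y":-42.8,"z":-64.4,"rx":-1.194,"jaw":-1},{"y":-42.8,"z":-64.4,"rx":-1.194,"jaw":-1},{"y":-42.8,"z":-64.4,"rx":-1.194,"jaw":-1},{"y":-42.8,"z":-64.4,"rx":-1.194,"jaw":-1},{"y":-42.8,"z":-64.4,"rx":-1.194,"jaw":-1},{"y":-42.8,"z":-64.4,"rx":-1.194,"jaw":-1},{"y":-42.8,"z":-64.4,"rx":-1.194,"jaw":-1},{"y":-42.8,"z":-64.4,"rx":-1.194,"jaw":-1}]'
cat > go.py <<'E'
from h import *
import sys
s=arm.get_state(); R=Ro.from_euler('xyz',s['ee_rot'])
u=np.array([np.cos(-.0515),np.sin(-.0515),0]); v=np.array([-u[1],u[0],0]); c=np.array([.5717,.0023,.0225])
if __name__=="__main__":
    a,z=map(float,sys.argv[1:3]); t=c+a*u; t[2]=z
    G=Ro.from_matrix(np.c_[[0,0,-1.],u,np.cross([0,0,-1.],u)])
    print("t",s['t'],"along/across mm",(s['tcp_pos']-c)@u*1e3,(s['tcp_pos']-c)@v*1e3,"z",s['tcp_pos'][2],"F",s['force'])
    print("shift cm",R.inv().apply(t-s['tcp_pos'])*100,"rot",(R.inv()*G).as_rotvec(),"gap",s['finger_gap'])
E
python3 go.py .109 .23
```

```text
t 0.1 along/across mm -331.613433551306 -635.5583520274238 z 0.23041091948603162 F [ 0.56299245 -0.23952478  0.15270869]
shift cm [  0.10453647 -42.85919173 -64.37256102] rot [-1.19359756e+00 -8.85254320e-04  1.49322746e-03] gap 0.08557244799689806validation failed for argument at $[0]...
```

```bash
python3 -m crank '[{"x":0,"y":-42.8,"z":-64.4,"rx":-1.194,"ry":0,"rz":0,"jaw":-1},{"x":0,"y":-42.8,"z":-64.4,"rx":-1.194,"ry":0,"rz":0,"jaw":-1},{"x":0,"y":-42.8,"z":-64.4,"rx":-1.194,"ry":0,"rz":0,"jaw":-1},{"x":0,"y":-42.8,"z":-64.4,"rx":-1.194,"ry":0,"rz":0,"jaw":-1},{"x":0,"y":-42.8,"z":-64.4,"rx":-1.194,"ry":0,"rz":0,"jaw":-1},{"x":0,"y":-42.8,"z":-64.4,"rx":-1.194,"ry":0,"rz":0,"jaw":-1},{"x":0,"y":-42.8,"z":-64.4,"rx":-1.194,"ry":0,"rz":0,"jaw":-1},{"x":0,"y":-42.8,"z":-64.4,"rx":-1.194,"ry":0,"rz":0,"jaw":-1},{"x":0,"y":-42.8,"z":-64.4,"rx":-1.194,"ry":0,"rz":0,"jaw":-1},{"x":0,"y":-42.8,"z":-64.4,"rx":-1.194,"ry":0,"rz":0,"jaw":-1}]'; echo
python3 go.py .109 .23
```

```text
t: 0.93
tcp_pos: [0.4636, -0.2845, 0.2312]
ee_rot: [-1.436, 1.57, -3.052]
force: [0.8, -0.5, 0.0]
finger_gap: 0.0004

t 0.9333 along/across mm -93.20744373945499 -291.99598155563973 z 0.2311835101234481 F [ 0.84831862 -0.51393967  0.03842063]
shift cm [  0.11065834  20.39328028 -29.07938989] rot [5.91977468e-03 4.39091933e-05 3.15809882e-04] gap 0.00036243372980756904
```

```bash
python3 -m crank '[{"x":0,"y":20.4,"z":-29.1,"rx":0.006,"ry":0,"rz":0,"jaw":-1},{"x":0,"y":20.4,"z":-29.1,"rx":0.006,"ry":0,"rz":0,"jaw":-1},{"x":0,"y":20.4,"z":-29.1,"rx":0.006,"ry":0,"rz":0,"jaw":-1},{"x":0,"y":20.4,"z":-29.1,"rx":0.006,"ry":0,"rz":0,"jaw":-1},{"x":0,"y":20.4,"z":-29.1,"rx":0.006,"ry":0,"rz":0,"jaw":-1},{"x":0,"y":20.4,"z":-29.1,"rx":0.006,"ry":0,"rz":0,"jaw":-1},{"x":0,"y":20.4,"z":-29.1,"rx":0.006,"ry":0,"rz":0,"jaw":-1},{"x":0,"y":20.4,"z":-29.1,"rx":0.006,"ry":0,"rz":0,"jaw":-1},{"x":5,"y":20.4,"z":-29.1,"rx":0.006,"ry":0,"rz":0,"jaw":-1},{"x":10,"y":20.4,"z":-29.1,"rx":0.006,"ry":0,"rz":0,"jaw":-1}]'; echo
python3 go.py .109 .05
python3 - <<'E'
from h import *
s=arm.get_state(); im=arm.read_camera("wrist"); C=cam("wrist",s)
from go import u,v,c
q=[c+a*u+b*v for a,b in((.118,.0125),(.118,-.0125),(-.118,-.0125),(-.118,.0125))]
p=proj(C,q); print(p)
m,l,st=blue(im); print(st[st[:,4]>300])
cv2.polylines(im,[p.round().astype(int)],True,(0,255,255),1); cv2.imwrite("pics/w1.png",im)
E
```

```text
t: 1.77
tcp_pos: [0.6844, -0.0009, 0.1534]
ee_rot: [2.034, 1.562, 0.412]
force: [1.1, -0.7, -0.2]
finger_gap: 0.0

t 1.7667 along/across mm 112.69924474579153 2.5712741632652247 z 0.15344163959313317 F [ 1.14965044 -0.68717571 -0.22574799]
shift cm [10.33986336 -0.45110358  0.29735159] rot [ 0.00065186 -0.00391524 -0.00783192] gap 2.1734180389238752e-05
[[325.0716168  219.18908642]
 [324.91629115 247.87779728]
 [ 43.37274718 248.57082198]
 [ 35.55456872 219.69777304]]
[[     0      0    640    480 299295]
 [    34    221    287     29   7905]]
```

View pics/w1.png

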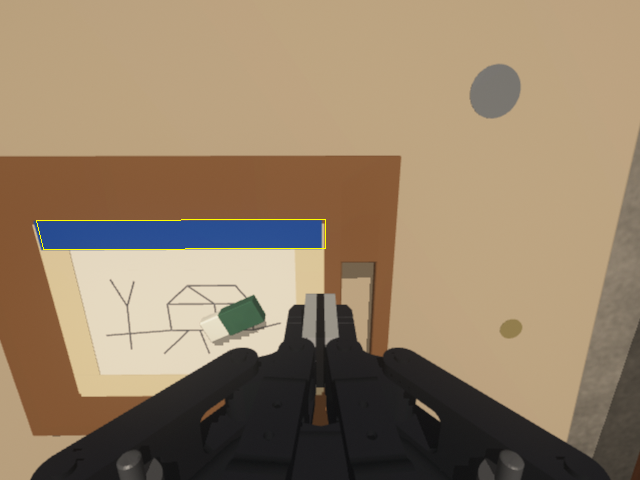

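Wrist view: the strip spans pixels x 34–321, y 221–250, with the slot at (357,275) at its right-hand end. The model lies within 2 to 4 px. I'll descend partway and recheck at rest.

```bash
python3 -m crank '[{"x":4,"y":-0.4,"z":0.3,"rx":0,"ry":0,"rz":0,"jaw":-1},{"x":8,"y":-0.4,"z":0.3,"rx":0,"ry":0,"rz":0,"jaw":-1},{"x":10.3,"y":-0.4,"z":0.3,"rx":0,"ry":0,"rz":0,"jaw":-1},{"x":10.3,"y":-0.4,"z":0.3,"rx":0,"ry":0,"rz":0,"jaw":-1},{"x":10.3,"y":-0.4,"z":0.3,"rx":0,"ry":0,"rz":0,"jaw":-1}]'; echo
python3 go.py .109 .03
python3 - <<'E'
from h import *
s=arm.get_state(); im=arm.read_camera("wrist"); C=cam("wrist",s)
from go import u,v,c
m,l,st=blue(im); i=[k for k in range(1,len(st)) if st[k,4]>300]; print(st[i])
k=i[-1]; ys,xs=np.nonzero(l==k)
P=ray(C,np.c_[xs,ys],.0225)-c; A=P@u*1e3;B=P@v*1e3
print("along",A.min(),A.max())
for a in(-100,-60,-20,20,60,80):
    b=B[abs(A-a)<4]; print(a,b.min() if len(b) else 0,b.max() if len(b) else 0)
q=[c+a*u+b*v for a,b in((.118,.0125),(.118,-.0125),(-.118,-.0125),(-.118,.0125))]
cv2.polylines(im,[proj(C,q).round().astype(int)],True,(0,255,255),1); cv2.imwrite("pics/w2.png",im)
E
```

```text
t: 2.23
tcp_pos: [0.6754, -0.0108, 0.0479]
ee_rot: [-1.463, 1.568, -3.092]
force: [0.1, 0.2, 0.8]
finger_gap: 0.0001

t 2.2333 along/across mm 104.24022884591473 -7.746275019757751 z 0.04788969541907162 F [0.13459148 0.16912068 0.80960019]
shift cm [ 1.7873066   0.47650312 -0.77813488] rot [-0.00619272  0.00031214  0.00298294] gap 0.00012065837090888338
[[    0   253   340    45 14413]]
along -70.41869444509778 114.451029198637
-100 0 0
-60 -12.770583709344972 11.794965460036895
-20 -12.370480248910862 11.57836076617596
20 -12.57829095395321 11.916968684777483
60 -12.182137962968707 11.694969753029397
80 -12.284482736850082 12.133538082006414
```

View pics/w2.png

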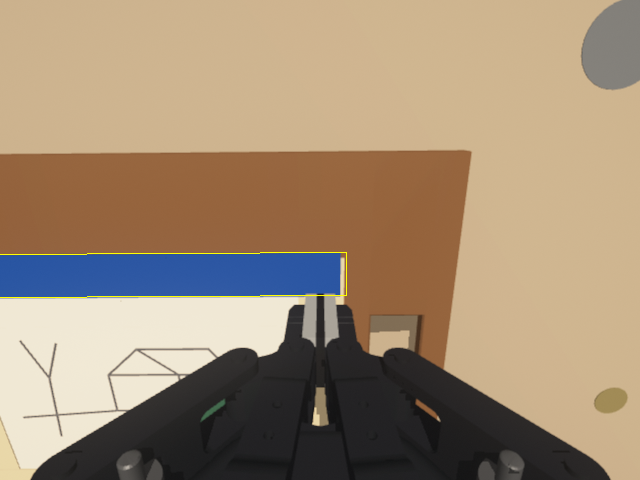

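Second wrist view: the strip edges match the model to about 0.3 mm across, and its slot end is at about (345,275). I'll align and touch down gently.

```bash
python3 -m crank '[{"x":0,"y":0.35,"z":-0.76,"rx":-0.006,"ry":0,"rz":0.003,"jaw":-1},{"x":0.8,"y":0.35,"z":-0.76,"rx":-0.006,"ry":0,"rz":0.003,"jaw":-1},{"x":1.8,"y":0.35,"z":-0.76,"rx":-0.006,"ry":0,"rz":0.003,"jaw":-1},{"x":2.1,"y":0.35,"z":-0.76,"rx":-0.006,"ry":0,"rz":0.003,"jaw":-1},{"x":2.1,"y":0.35,"z":-0.76,"rx":-0.006,"ry":0,"rz":0.003,"jaw":-1},{"x":2.1,"y":0.35,"z":-0.76,"rx":-0.006,"ry":0,"rz":0.003,"jaw":-1}]'; echo
python3 go.py .108 .0225
```

```text
t: 2.78
tcp_pos: [0.6799, -0.003, 0.0272]
ee_rot: [1.439, 1.569, -0.183]
force: [0.3, -0.7, -0.3]
finger_gap: 0.0003

t 2.7833 along/across mm 108.34348785292984 0.2719100015472927 z 0.027195330350319437 F [ 0.25535416 -0.69760211 -0.25830478]
shift cm [ 0.46946768 -0.03533915  0.02705   ] rot [ 0.00032704  0.00027606 -0.00209051] gap 0.0002792638937795392
```

```bash
python3 -m crank '[{"x":0.2,"y":0,"z":0.04,"rx":0,"ry":0,"rz":0,"jaw":-1},{"x":0.4,"y":0,"z":0.04,"rx":0,"ry":0,"rz":0,"jaw":-1},{"x":0.5,"y":0,"z":0.04,"rx":0,"ry":0,"rz":0,"jaw":-1},{"x":0.55,"y":0,"z":0.04,"rx":0,"ry":0,"rz":0,"jaw":-1},{"x":0.55,"y":0,"z":0.04,"rx":0,"ry":0,"rz":0,"jaw":-1}]'; echo
python3 go.py .108 .0215;python3 -m crank '[{"x":0.05,"y":0,"z":0,"rx":0,"ry":0,"rz":0,"jaw":-1},{"x":0.05,"y":0,"z":0,"rx":0,"ry":0,"rz":0,"jaw":-1},{"x":0.05,"y":0,"z":0,"rx":0,"ry":0,"rz":0,"jaw":-1}]'; echo
python3 go.py .108 .0215
```

```text
t: 3.2
tcp_pos: [0.6804, -0.0034, 0.0223]
ee_rot: [1.484, 1.568, -0.138]
force: [-0.7, 0.4, 1.6]
finger_gap: -0.0002

t 3.2 along/across mm 108.80378980601095 -0.10379317152677088 z 0.02231245771274412 F [-0.68718856  0.41348337  1.64265992]
shift cm [ 0.08099449 -0.08062628 -0.01042502] rot [ 0.00029736  0.00026827 -0.00308671] gap -0.0001537945616428155
t: 3.45
tcp_pos: [0.6804, -0.0034, 0.0219]
ee_rot: [1.493, 1.568, -0.129]
force: [-1.7, -0.7, 2.7]
finger_gap: -0.0003

t 3.45 along/across mm 108.81290896463896 -0.06461772506478784 z 0.021920723829503636 F [-1.7468831  -0.72513136  2.68826439]
shift cm [ 0.04180908 -0.08142391 -0.00649595] rot [ 0.00029137  0.00024975 -0.00321646] gap -0.0003172146136641194
```

```bash
python3 -m crank '[{"x":0.05,"y":0,"z":0,"rx":0,"ry":0,"rz":-0.003,"jaw":-1},{"x":0.1,"y":0,"z":0,"rx":0,"ry":0,"rz":-0.003,"jaw":-1},{"x":0.1,"y":0,"z":0,"rx":0,"ry":0,"rz":-0.003,"jaw":-1},{"x":0.1,"y":0,"z":0,"rx":0,"ry":0,"rz":-0.003,"jaw":-1}]'; echo
python3 go.py .0588 .0212
```

```text
t: 3.78
tcp_pos: [0.6804, -0.0033, 0.0211]
ee_rot: [0.568, 1.57, -1.054]
force: [-1.3, -0.9, 5.8]
finger_gap: -0.0002

t 3.7833 along/across mm 108.87083309545598 0.007172078670283873 z 0.021055818305403377 F [-1.32661964 -0.93732385  5.77252451]
shift cm [-1.52999287e-02 -5.00708058e+00 -1.28414401e-03] rot [ 0.00040052  0.00027587 -0.00017609] gap -0.00019769809108317697
```

```bash
python3 -m crank '[{"x":-0.01,"y":-0.5,"z":0,"rx":0,"ry":0,"rz":0,"jaw":-1},{"x":-0.02,"y":-1,"z":0,"rx":0,"ry":0,"rz":0,"jaw":-1},{"x":-0.02,"y":-1.5,"z":0,"rx":0,"ry":0,"rz":0,"jaw":-1},{"x":-0.02,"y":-2,"z":0,"rx":0,"ry":0,"rz":0,"jaw":-1},{"x":-0.02,"y":-2.5,"z":0,"rx":0,"ry":0,"rz":0,"jaw":-1},{"x":-0.02,"y":-3,"z":0,"rx":0,"ry":0,"rz":0,"jaw":-1},{"x":-0.02,"y":-3.5,"z":0,"rx":0,"ry":0,"rz":0,"jaw":-1},{"x":-0.02,"y":-4,"z":0,"rx":0,"ry":0,"rz":0,"jaw":-1},{"x":-0.02,"y":-4.5,"z":0,"rx":0,"ry":0,"rz":0,"jaw":-1},{"x":-0.02,"y":-5,"z":0,"rx":0,"ry":0,"rz":0,"jaw":-1}]'; echo
python3 go.py 0 .0212
```

```text
t: 4.62
tcp_pos: [0.6309, -0.0005, 0.0215]
ee_rot: [1.72, 1.568, 0.098]
force: [3.4, -0.1, 5.6]
finger_gap: 0.0002

t 4.6167 along/across mm 59.29129794188467 0.23455408571588876 z 0.02148893754958668 F [ 3.38287411 -0.10964579  5.62915417]
shift cm [ 0.014607   -5.92919279  0.02060736] rot [ 0.00048168 -0.00036307 -0.00240822] gap 0.00022184658085975045
```

```bash
python3 -m crank '[{"x":-0.01,"y":-0.5,"z":0.01,"rx":0,"ry":0,"rz":0,"jaw":-1},{"x":-0.01,"y":-1,"z":0.02,"rx":0,"ry":0,"rz":0,"jaw":-1},{"x":-0.01,"y":-1.5,"z":0.02,"rx":0,"ry":0,"rz":0,"jaw":-1},{"x":-0.01,"y":-2,"z":0.02,"rx":0,"ry":0,"rz":0,"jaw":-1},{"x":-0.01,"y":-2.5,"z":0.02,"rx":0,"ry":0,"rz":0,"jaw":-1},{"x":-0.01,"y":-3,"z":0.02,"rx":0,"ry":0,"rz":0,"jaw":-1},{"x":-0.01,"y":-3.5,"z":0.02,"rx":0,"ry":0,"rz":0,"jaw":-1},{"x":-0.01,"y":-4,"z":0.02,"rx":0,"ry":0,"rz":0,"jaw":-1},{"x":-0.01,"y":-4.5,"z":0.02,"rx":0,"ry":0,"rz":0,"jaw":-1},{"x":-0.01,"y":-5,"z":0.02,"rx":0,"ry":0,"rz":0,"jaw":-1}]'; echo
python3 go.py -.05 .0212
```

```text
t: 5.45
tcp_pos: [0.581, 0.0019, 0.0216]
ee_rot: [1.739, 1.568, 0.118]
force: [3.2, 0.2, 6.3]
finger_gap: -0.0

t 5.45 along/across mm 9.320979131177285 0.07962438652833265 z 0.02155998642321885 F [3.19651422 0.20490168 6.28735508]
shift cm [ 2.16195293e-02 -5.93217124e+00  4.68871749e-03] rot [ 0.00055387 -0.00041293 -0.00242349] gap -4.292437839480368e-05
```

Force is a little up, so I'll ease slightly.

```bash
python3 -m crank '[{"x":-0.01,"y":-0.5,"z":0,"rx":0,"ry":0,"rz":0,"jaw":-1},{"x":-0.02,"y":-1,"z":0,"rx":0,"ry":0,"rz":0,"jaw":-1},{"x":-0.03,"y":-1.5,"z":0,"rx":0,"ry":0,"rz":0,"jaw":-1},{"x":-0.03,"y":-2,"z":0,"rx":0,"ry":0,"rz":0,"jaw":-1},{"x":-0.03,"y":-2.5,"z":0,"rx":0,"ry":0,"rz":0,"jaw":-1},{"x":-0.03,"y":-3,"z":0,"rx":0,"ry":0,"rz":0,"jaw":-1},{"x":-0.03,"y":-3.5,"z":0,"rx":0,"ry":0,"rz":0,"jaw":-1},{"x":-0.03,"y":-4,"z":0,"rx":0,"ry":0,"rz":0,"jaw":-1},{"x":-0.03,"y":-4.5,"z":0,"rx":0,"ry":0,"rz":0,"jaw":-1},{"x":-0.03,"y":-5,"z":0,"rx":0,"ry":0,"rz":0,"jaw":-1}]'; echo
python3 go.py -.1 .0212
```

```text
t: 6.28
tcp_pos: [0.5307, 0.0044, 0.0216]
ee_rot: [1.749, 1.569, 0.127]
force: [2.5, -0.7, 4.5]
finger_gap: 0.0003

t 6.2833 along/across mm -41.079705526630256 -0.03556702134217471 z 0.02158704687544481 F [ 2.51622621 -0.74301375  4.46189794]
shift cm [ 0.02940931 -5.89208033 -0.00679355] rot [ 0.000551   -0.00028403 -0.00157786] gap 0.0002613349612163434
```

```bash
python3 -m crank '[{"x":0,"y":-0.5,"z":0,"rx":0,"ry":0,"rz":0,"jaw":-1},{"x":0,"y":-1,"z":0,"rx":0,"ry":0,"rz":0,"jaw":-1},{"x":0,"y":-1.5,"z":0,"rx":0,"ry":0,"rz":0,"jaw":-1},{"x":0,"y":-2,"z":0,"rx":0,"ry":0,"rz":0,"jaw":-1},{"x":0,"y":-2.5,"z":0,"rx":0,"ry":0,"rz":0,"jaw":-1},{"x":0,"y":-3,"z":0,"rx":0,"ry":0,"rz":0,"jaw":-1},{"x":0,"y":-3.5,"z":0,"rx":0,"ry":0,"rz":0,"jaw":-1},{"x":0,"y":-4,"z":0,"rx":0,"ry":0,"rz":0,"jaw":-1},{"x":0,"y":-4.5,"z":0,"rx":0,"ry":0,"rz":0,"jaw":-1},{"x":0,"y":-5,"z":0,"rx":0,"ry":0,"rz":0,"jaw":-1}]'; echo
python3 go.py -.113 .0212
```

```text
t: 7.12
tcp_pos: [0.4804, 0.0069, 0.0214]
ee_rot: [1.774, 1.57, 0.152]
force: [2.6, 0.5, 5.3]
finger_gap: -0.0002

t 7.1167 along/across mm -91.45216121506789 -0.13998067170478334 z 0.021367641928386756 F [2.63620891 0.46061595 5.32404863]
shift cm [ 0.01519933 -2.15478881 -0.01499106] rot [ 0.00046194 -0.00014993 -0.00072724] gap -0.00015323368003813823
```

```bash
python3 -m crank '[{"x":0,"y":-0.5,"z":-0.01,"rx":0,"ry":0,"rz":0,"jaw":-1},{"x":0,"y":-1,"z":-0.01,"rx":0,"ry":0,"rz":0,"jaw":-1},{"x":0,"y":-1.5,"z":-0.01,"rx":0,"ry":0,"rz":0,"jaw":-1},{"x":0,"y":-2,"z":-0.01,"rx":0,"ry":0,"rz":0,"jaw":-1},{"x":0,"y":-2.4,"z":-0.01,"rx":0,"ry":0,"rz":0,"jaw":-1},{"x":0,"y":-2.4,"z":-0.01,"rx":0,"ry":0,"rz":0,"jaw":-1},{"x":0,"y":-2.4,"z":-0.01,"rx":0,"ry":0,"rz":0,"jaw":-1}]'; echo
python3 go.py -.115 .0212; python3 -m crank '[{"x":-0.3,"y":-2.4,"z":0,"rx":0,"ry":0,"rz":0,"jaw":-1}]' >/dev/null --help 2>&1 | head -1
```

```text
t: 7.7
tcp_pos: [0.4551, 0.0081, 0.021]
ee_rot: [-1.341, 1.569, -2.963]
force: [0.2, 1.1, 5.3]
finger_gap: -0.0001

t 7.7 along/across mm -116.73678474123527 -0.1810043100898599 z 0.02102088713027604 F [0.20399185 1.05920963 5.26026376]
shift cm [-0.01829093  0.17365015 -0.01799224] rot [0.00057089 0.00049993 0.00213415] gap -8.326001359719341e-05
```

I left a stray extra crank call in that command. I need to check whether it moved the arm before lifting.

```bash
python3 go.py -.115 .08
```

```text
t 7.7 along/across mm -116.73678474123527 -0.1810043100898599 z 0.02102088713027604 F [0.20399185 1.05920963 5.26026376]
shift cm [-5.89827681  0.16110053 -0.01505622] rot [0.00057089 0.00049993 0.00213415] gap -8.326001359719341e-05
```

It didn't run: the clock is still at 7.7 s. Lifting straight up.

```bash
python3 -m crank '[{"x":-0.3,"y":0,"z":0,"rx":0,"ry":0,"rz":0,"jaw":-1},{"x":-1,"y":0,"z":0,"rx":0,"ry":0,"rz":0,"jaw":-1},{"x":-3,"y":0,"z":0,"rx":0,"ry":0,"rz":0,"jaw":-1},{"x":-6,"y":0,"z":0,"rx":0,"ry":0,"rz":0,"jaw":-1},{"x":-9,"y":0,"z":0,"rx":0,"ry":0,"rz":0,"jaw":-1},{"x":-12,"y":0,"z":0,"rx":0,"ry":0,"rz":0,"jaw":-1},{"x":-15,"y":0,"z":0,"rx":0,"ry":0,"rz":0,"jaw":-1},{"x":-15,"y":0,"z":0,"rx":0,"ry":0,"rz":0,"jaw":-1},{"x":-15,"y":0,"z":0,"rx":0,"ry":0,"rz":0,"jaw":-1}]'; echo
python3 - <<'E'
from h import *
from go import u,v,c,s
im=arm.read_camera("scene"); a=cv2.imread("pics/scene0.png")
d=cv2.absdiff(im,a).max(2); 
C=cam("scene")
for n,I in(("before",a),("after",im)):
    m,l,st=blue(I); print(n,[tuple(r) for r in st[1:] if r[4]>100 and 60<r[0]<360])
cv2.imwrite("pics/cmp.png",np.vstack([a[200:420,60:440],im[200:420,60:440]]))
w=arm.read_camera("wrist"); C=cam("wrist",s)
m,l,st=blue(w); k=1+np.argmax(st[1:,4]); ys,xs=np.nonzero(l==k); P=ray(C,np.c_[xs,ys],.0225)-c
A=P@u*1e3;B=P@v*1e3; print("along",A.min(),A.max())
for q in(-90,-30,30,90):
    b=B[abs(A-q)<4]; print(q,b.min() if len(b) else 0,b.max() if len(b) else 0)
E
```

```text
t: 8.45
tcp_pos: [0.4563, 0.0078, 0.1724]
ee_rot: [1.009, 1.569, -0.614]
force: [-0.3, 0.7, -0.8]
finger_gap: -0.0001

before [(np.int32(352), np.int32(0), np.int32(73), np.int32(107), np.int32(5047)), (np.int32(274), np.int32(71), np.int32(73), np.int32(46), np.int32(2053)), (np.int32(285), np.int32(235), np.int32(67), np.int32(52), np.int32(598)), (np.int32(74), np.int32(294), np.int32(48), np.int32(35), np.int32(377)), (np.int32(270), np.int32(405), np.int32(19), np.int32(15), np.int32(152))]
after [(np.int32(352), np.int32(0), np.int32(73), np.int32(107), np.int32(5049)), (np.int32(300), np.int32(71), np.int32(47), np.int32(39), np.int32(1391)), (np.int32(285), np.int32(235), np.int32(67), np.int32(52), np.int32(597)), (np.int32(74), np.int32(294), np.int32(47), np.int32(35), np.int32(372)), (np.int32(270), np.int32(405), np.int32(19), np.int32(15), np.int32(153))]
along -118.72479096806488 117.17416995165037
-90 -12.68926188529096 10.241664273433589
-30 -12.749734064842944 11.086430311480713
30 -12.81026396856202 11.03779233556682
90 -12.87085167913914 10.988392113528926
```

View pics/cmp.png

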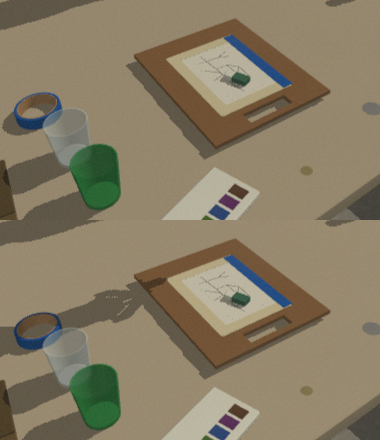

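The before and after views match: the board, eraser, tape roll, bottle and glass haven't moved, and the strip's pixels are identical. Handing in.

```bash
python3 -c "
from cell import arm
print(arm.job_done())"
```

```text
the job is handed in; nothing more can be done
None
```

I rubbed the blue strip down in one pass with the closed fingertips, from the hand-slot end to the far end, and handed the job in at about 8.6 s of the 38 s allowed. The job reports no verdict, so I can't say for certain that it passed.

- **Path:** The fingertip centre ran from 109 mm on the slot side of the strip's middle to 117 mm on the far side. It stayed within about 0.3 mm of the centre line, well clear of the drawing.
- **Pressure:** Readings during the pass were between 4.5 and 6.3 N downward, with up to about 3.4 N of drag along the strip. These were taken once per move, so I can't rule out brief peaks between readings.
- **Board and objects:** In the scene camera, the strip's outline was the same before and after, so the board was neither dragged nor lifted. The eraser, roll and glass look unmoved. The bottle was outside the area I compared, but the arm never went near it.
- **Position check:** The last wrist view put the strip at −118.7 to 117.2 mm lengthwise, matching the expected ±118 mm within calibration error. Crosswise it read 0.8–1 mm off centre, compared with 0.2 mm before. I took this as camera error, since the scene view showed no shift.
- **Mistakes:** My first move was refused for missing fields, and I left a stray extra call in a later command. Neither moved the arm.

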